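Line up the tasting bottles by height

TASK

Line up the four spirit bottles by height on the display board for the tasting: the tallest on the white disc next to the red end block, then each shorter one on the next disc, down to the shortest next to the grey end block. Stand every bottle upright in the middle of its disc and let go, and leave the stemmed glass standing where it is.

Things in the scene. Friction and masses are not known exactly. Their poses are not given: they have to be found in the camera images.
- bottle_black: amber glass spirit bottle with a paper label and cap in black, standing loose and upright on the table; 164 mm tall over the cap, body 48 mm in diameter, about 280 g (varies). The cap is a cylinder 26 mm in diameter filling the top 24 mm; below it 10 mm of neck, 23 mm in diameter, then a sloping shoulder. It is round: grip the cap from above, any yaw. Origin: centre of the underside; z up along the bottle's axis. The tallest of the four
- bottle_orange: green glass spirit bottle with a paper label and cap in orange, standing loose and upright on the table; 141 mm tall over the cap, body 44 mm in diameter, about 210 g (varies). The cap is a cylinder 26 mm in diameter filling the top 24 mm; below it 10 mm of neck, 23 mm in diameter, then a sloping shoulder. It is round: grip the cap from above, any yaw. Origin: centre of the underside; z up along the bottle's axis. The second tallest
- bottle_blue: green glass spirit bottle with a paper label and cap in blue, standing loose and upright on the table; 118 mm tall over the cap, body 40 mm in diameter, about 150 g (varies). The cap is a cylinder 26 mm in diameter filling the top 24 mm; below it 10 mm of neck, 23 mm in diameter, then a sloping shoulder. It is round: grip the cap from above, any yaw. Origin: centre of the underside; z up along the bottle's axis. The second shortest
- bottle_yellow: amber glass spirit bottle with a paper label and cap in yellow, standing loose and upright on the table; 95 mm tall over the cap, body 36 mm in diameter, about 100 g (varies). The cap is a cylinder 26 mm in diameter filling the top 24 mm; below it 10 mm of neck, 23 mm in diameter, then a sloping shoulder. It is round: grip the cap from above, any yaw. Origin: centre of the underside; z up along the bottle's axis. The shortest of the four
- disc_a: white flat disc 58 mm in diameter (a mark level with the board's top, no rim), one of the four in a straight row along the dark wooden board (460 x 100 x 12 mm, fixed, its place and yaw vary), centres 90 mm apart in the order a, b, c, d; a is an end disc. Origin: centre of the disc, at the board's top surface 12 mm above the table. x axis across the board, y axis along the row towards disc_a
- disc_b: white flat disc 58 mm in diameter (a mark level with the board's top, no rim), one of the four in a straight row along the dark wooden board (460 x 100 x 12 mm, fixed, its place and yaw vary), centres 90 mm apart in the order a, b, c, d. Origin: centre of the disc, at the board's top surface 12 mm above the table. x axis across the board, y axis along the row towards disc_a
- disc_c: white flat disc 58 mm in diameter (a mark level with the board's top, no rim), one of the four in a straight row along the dark wooden board (460 x 100 x 12 mm, fixed, its place and yaw vary), centres 90 mm apart in the order a, b, c, d. Origin: centre of the disc, at the board's top surface 12 mm above the table. x axis across the board, y axis along the row towards disc_a
- disc_d: white flat disc 58 mm in diameter (a mark level with the board's top, no rim), one of the four in a straight row along the dark wooden board (460 x 100 x 12 mm, fixed, its place and yaw vary), centres 90 mm apart in the order a, b, c, d; d is the other end disc. Origin: centre of the disc, at the board's top surface 12 mm above the table. x axis across the board, y axis along the row towards disc_a
- red_block: red plastic end block, 80 x 26 x 30 mm high, fixed on one end of the board, 72 mm from the centre of the nearest disc (disc_a at some starts, disc_d at others); a like grey block is fixed on the other end. Marks the end of the row where the tallest bottle goes. Origin: centre of its underside, on the board's top
- glass: empty stemmed tasting glass of clear glass, 115 mm tall, 60 mm in diameter at foot and bowl, 150 g, standing loose among the bottles; to be left where it stands. Origin: centre of the underside of its foot; z up along its stem
Mind the look-alikes: they are no part of the job. What is shaped like the bottle_yellow but pink or turquoise is not meant.

How it is judged:
By the outcome, as a careful person would: the job done as asked, in the order asked, and still so for the second after the job is handed in, with the robot touching nothing.
It also fails if it takes over 125 s, if anything falls off the work surface, if the arm or the gripper's body presses on something with over 40 N, if the wrist force passes 120 N, or if a joint passes its speed limit or range.

ROBOT

A 6-joint arm with a two-finger parallel gripper is mounted at the origin on the work surface. World frame = base frame: x ahead of the robot, y to its left, z up, the work surface at z = 0. Lengths are in m, angles in degrees, forces in N, time in s.
With the tool pointing down it reaches from about 0.4 to 0.825 m from the base axis. Payload 7 kg.
Tool frame: the origin (TCP) lies midway between the tips of the shut fingers; the grasp point (between the pads) lies 19 mm behind it (r.grip_point_offset is the z of the grasp point in the tool frame, in m); z points along the fingers, y is the line along which they close (so a half turn about z gives the same grasp; the last joint's range is limited). The gripper opens to 88 mm and grips with 3 to 60 N. Pads are 19 mm wide; open, the fingers measure 130 mm over their backs; the gripper's body (78 mm by 193 mm) begins 47 mm behind the grasp point.
Start: joints at [16.507, 20.546, 0.682, 0, -70.136, -16.507], TCP at [0.675, -0, 0.227] pointing down, gripper open.
Joint ranges: [-176.03, 176.03], [-82.01, 121.73], [-58.28, 71.71], [-173.87, 95.51], [-174.79, -0.11], [-173.66, 173.66]. Speed limits (degrees/s): [136.94, 136.94, 172.46, 180, 180, 180].

INTERFACE

Orientations are given as [roll, pitch, yaw] about the fixed x, y, z axes, in that order (R = Rz(yaw) Ry(pitch) Rx(roll)).
In Python, from plant import r, viewer, recognise, outline_of, pinpoint gives the robot as it stands.
- The arm moves only by the tool move_arm, never from a script. Its argument "targets" is a list of rows, each a list of 2 entries, a list of its own where there are three numbers: the shift along the tool's x, y, z in cm, then the turn, a rotation vector about the tool's x, y, z in rad. A call has 1 to 5 rows; each row is the pose to reach, as a shift and turn from the pose commanded when the call began, along the tool's axes at that moment; what a row does not reach only later rows make up. A row lasts 1/8 s, in which the tool goes at most 62.5 mm and 10.7 degrees, less where a joint would pass 70% of its speed; a pose out of reach is approached as far as the arm can. A call with a gripper value outside its range is refused whole. "jaw" is the finger opening in cm, from 0 to 8.76, set as the call begins (left out, the last holds). The fingers move at their own pace and stop on an object; "squeeze" is the grip in N (left out, the last holds). Time passes only in rows, so rows that repeat a pose let the fingers close. It gives the time, the measured TCP pose, the force, the opening and the grip force at its end, in the units of the state.
- r.get_state(): the state, without advancing time (a new reading comes with each control period).
- viewer.capture(name): name is "scene" or "side" or "wrist"; returns a dict with "image" (400x640x3 uint8, blue, green, red), "intrinsics" (3x3 intrinsics, pixels), "camera_from_world" (4x4, takes a point from world to camera coordinates). Camera axes: x right, y up, looking along -z (the intrinsics and any distortion apply to the point x, -y, -z); pixel columns grow to the right and rows downward; lengths in m; the calibration is good to about 2 mm. A picture is of the moment at which its call begins. There is no depth.
- r.close_job(): hands the job in; it is judged then, once.
Trained networks look in the newest picture that a camera, given by its name, has taken for a name from the list of things; names that differ only in an ending like _2 or _b are one class to them, and where a whole thing is asked for, a point or a joint stands for the part that bears it (a point fixed in the world has none). Each returns a list of dicts, best first, with "score" (0 to 1); they miss things now and then, are a little off and sometimes report something else, mostly with a low value. They report only what shows in the picture. A call takes as long as a camera call. They do not tell look-alikes from the thing itself.
- recognise(label, camera): "box" ([left, top, right, bottom] in pixels, round what is visible of it).
- outline_of(label, camera): "mask" (400x640 bool, what is visible of it) and "box" ([left, top, right, bottom] in pixels, round what is visible of it).
- pinpoint(label, camera): "location" ([row, column] in pixels: a listed point, or the origin of a listed thing).
The state is a dict: "time_s": time; "joints": joint angles; "qd": joint speeds; "joint_torque": joint torques, N m; "tcp_pos": TCP position; "eef_rot": TCP orientation; "contact_force": force on the tool from outside, world axes, zero at the start; "moment": the same for the moment, N m; "gripper_width": finger opening in m; "gripper_force": force on a finger pad.
Only numpy, scipy, OpenCV 4.12 (cv2) and the standard library are available. Lean on these libraries where they do the work, as an engineer would, in place of code of your own. Each camera call takes 0.05 s, during which the arm holds its last target. There are 200 camera calls.

## Working session

There is one attempt and no reset: what is moved stays moved. The work goes in short steps, Python scripts to look and compute and a tool call to move; the robot and the scene stay as the last step left them, time stands still between calls to the robot, and variables do not carry over. Pictures are saved under pics/ and viewed, at most 14 in all, crops included, and the job is handed in when it is done.

Besides the shell and the picture viewer there is one more tool, called after "Request:" by a JSON object that holds its "api" and its "payload", one argument or row to a line. move_arm: Moves the arm, as the interface text tells. Its arguments: {"type":"object","properties":{"targets":{"type":"array","items":{"type":"array"}},"jaw":{"type":"number"},"squeeze":{"type":"number"}},"required":["targets"]}

```bash
ls; mkdir -p pics; python3 - <<'E'
from plant import r,viewer
import cv2
for c in ("scene","side"):
    d=viewer.capture(c); cv2.imwrite(f"pics/{c}0.png",d["image"]); print(d["intrinsics"],d["camera_from_world"])
s=r.get_state();print(s["time_s"],s["tcp_pos"],s["eef_rot"],s["gripper_width"],r.grip_point_offset)
E
```

```text
pics
[[387.03143678   0.         322.50197484]
 [  0.         387.03143678 196.04363796]
 [  0.           0.           1.        ]] [[ 0.7024228   0.71162597  0.01380935 -0.38591094]
 [-0.56043625  0.54101997  0.62706348  0.2830739 ]
 [ 0.43876352 -0.44820294  0.77884575 -1.26303881]
 [ 0.          0.          0.          1.        ]]
[[392.97063842   0.         323.88785015]
 [  0.         392.97063842 192.8227041 ]
 [  0.           0.           1.        ]] [[ 0.90749479 -0.41984044  0.01368239 -0.51668412]
 [ 0.2445612   0.55454649  0.7954043  -0.16743852]
 [-0.34153042 -0.71847908  0.60592474 -0.89543508]
 [ 0.          0.          0.          1.        ]]
0.1 [ 6.74591403e-01 -2.39295471e-05  2.25748673e-01] [ 1.79918957e+02 -8.80408644e-03 -9.00049594e+01] 0.08748398482842858 -0.0188
```

View pics/scene0.png

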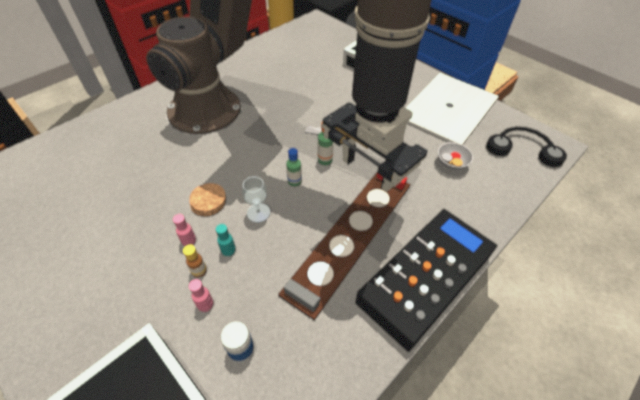

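View pics/side0.png

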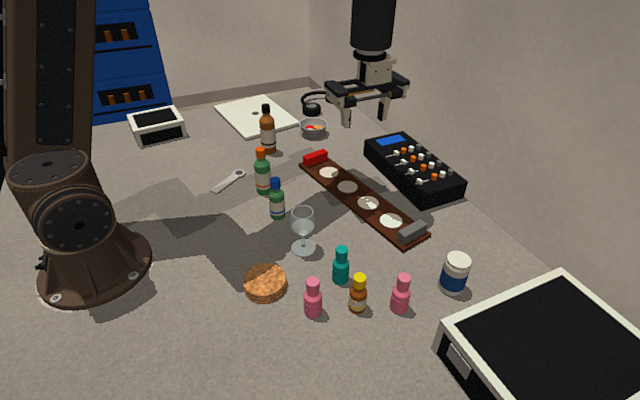

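The scene shows the board from the red block (400,183) to the grey one (300,293), with blue near (294,167) and orange near (325,150). In the side view black is at (267,130), orange (262,170), blue (277,200), the glass (303,230) and yellow (358,295), which sits between two pink bottles and a turquoise one.

```bash
cat > h.py <<'E'
from plant import r,viewer,recognise,outline_of,pinpoint
import numpy as np, cv2
H=dict(black=.164,orange=.141,blue=.118,yellow=.095)
def ray(d,u,v):
    M=d["camera_from_world"];R=M[:3,:3];t=M[:3,3]
    q=np.linalg.inv(d["intrinsics"])@[u,v,1]
    return -R.T@t, R.T@np.array([q[0],-q[1],-q[2]])
def at(d,u,v,z):
    o,k=ray(d,u,v); return o+k*(z-o[2])/k[2]
def proj(d,p):
    M=d["camera_from_world"];c=M[:3,:3]@p+M[:3,3]
    q=d["intrinsics"]@[c[0],-c[1],-c[2]]; return q[:2]/q[2]
def tri(d1,p1,d2,p2):
    o1,k1=ray(d1,*p1);o2,k2=ray(d2,*p2)
    s=np.linalg.lstsq(np.c_[k1,-k2],o2-o1,rcond=None)[0]
    return (o1+k1*s[0]+o2+k2*s[1])/2
E
cat > l.py <<'E'
from h import *
np.set_printoptions(precision=4,suppress=True)
for c in ("scene","side"):
    d=viewer.capture(c)
    for n in ["bottle_"+k for k in H]+["glass","disc_a","red_block"]:
        z=0 if n[0] in"bg" else .012
        for e in pinpoint(n,c)[:6]:
            v,u=e["location"]
            print(c,n,round(e["score"],2),round(u,1),round(v,1),at(d,u,v,z)[:2])
        if n[0]=="b":
            for e in outline_of(n,c)[:4]:
                m=e["mask"];ys,xs=np.nonzero(m)
                b=e["box"]; k=ys<ys.min()+.2*(ys.max()-ys.min())
                hue=np.median(d["image"][ys[k],xs[k]],axis=0)
                print("   out",round(e["score"],2),b,hue)
E
python3 l.py
```

```text
scene bottle_orange 0.7 327.3 159.5 [0.4391 0.1285]
   out 0.67 [316.5, 130.2, 332.7, 167.6] [ 90. 128.  96.]
scene bottle_blue 0.59 296.2 182.5 [0.4419 0.0038]
scene bottle_blue 0.44 198.1 273.0 [ 0.4895 -0.3446]
   out 0.8 [285.2, 151.2, 301.1, 187.0] [138.  84.  49.]
scene bottle_yellow 0.98 189.6 242.3 [ 0.4045 -0.3131]
scene bottle_yellow 0.94 208.7 305.3 [ 0.5721 -0.3717]
scene bottle_yellow 0.81 225.8 249.0 [ 0.4813 -0.261 ]
scene bottle_yellow 0.67 197.6 270.9 [ 0.4841 -0.3424]
   out 0.84 [215.6, 225.9, 240.5, 258.6] [187. 205.  85.]
   out 0.83 [190.4, 279.5, 216.6, 312.6] [193. 173. 237.]
   out 0.75 [185.9, 248.0, 203.6, 280.2] [106. 236. 239.]
   out 0.7 [175.5, 214.6, 195.9, 248.0] [188.5 172.  235. ]
scene glass 0.68 261.1 209.2 [ 0.4467 -0.1241]
scene disc_a 0.97 319.3 272.0 [ 0.6873 -0.1467]
scene disc_a 0.92 340.1 243.4 [ 0.6676 -0.0571]
scene disc_a 0.88 361.1 219.1 [0.6549 0.0332]
scene disc_a 0.67 379.4 199.5 [0.6462 0.1154]
scene red_block 0.52 390.7 182.2 [0.6286 0.1842]
scene red_block 0.17 293.5 182.5 [ 0.4448 -0.0081]
side bottle_black 0.64 270.2 151.1 [0.52
[... 425 characters left out ...]
285.4, 220.0] [111.  54.  19.]
side bottle_yellow 0.86 355.5 308.8 [ 0.4825 -0.3437]
side bottle_yellow 0.85 312.2 310.0 [ 0.3996 -0.3096]
side bottle_yellow 0.77 399.3 307.3 [ 0.5675 -0.3779]
side bottle_yellow 0.76 340.0 278.9 [ 0.4888 -0.2596]
   out 0.94 [331.5, 245.9, 351.6, 281.8] [147.  162.5  25. ]
   out 0.69 [303.4, 274.0, 321.2, 313.2] [152. 131. 222.]
   out 0.57 [388.9, 271.7, 410.2, 314.6] [152. 130. 222.]
side glass 0.94 305.0 250.7 [ 0.4511 -0.1476]
side disc_a 0.77 366.8 200.4 [ 0.6758 -0.051 ]
side disc_a 0.71 393.9 220.3 [ 0.6988 -0.1518]
side disc_a 0.57 330.2 172.5 [0.6422 0.1123]
side disc_a 0.5 346.8 187.2 [0.6536 0.0256]
side red_block 0.67 312.5 158.9 [0.6237 0.2039]
```

```bash
cat > caps.py <<'E'
from h import *
np.set_printoptions(precision=4,suppress=True)
P=dict(black=(.52,.32),orange=(.439,.123),blue=(.435,0),yellow=(.484,-.344))
HS=dict(orange=(5,17,150),blue=(100,125,120),yellow=(22,34,120))
def cap(d,n,p,z0=0,win=16):
    z=z0+H[n]-.012
    u,v=proj(d,np.array([*p,z]));u0,v0=int(u)-win,int(v)-win
    if not(0<=u<640 and 0<=v<400): return None
    im=d["image"][max(v0,0):v0+2*win,max(u0,0):u0+2*win]
    hsv=cv2.cvtColor(im,cv2.COLOR_BGR2HSV)
    if n=="black": m=hsv[...,2]<50
    else:
        a,b,s=HS[n]; m=(hsv[...,0]>=a)&(hsv[...,0]<=b)&(hsv[...,1]>s)&(hsv[...,2]>60)
    k,lab,st,ce=cv2.connectedComponentsWithStats(m.astype(np.uint8))
    if k<2:return None
    i=1+np.argmax(st[1:,4]); c=ce[i]+[max(u0,0),max(v0,0)]
    return c,st[i,4],at(d,*c,z)[:2]
if __name__=="__main__":
    D={c:viewer.capture(c) for c in("scene","side")}
    for n,p in P.items():
        R={c:cap(D[c],n,p) for c in D}
        for c in R:
            if R[c]: print(n,c,*R[c])
        if all(R.values()): print("  tri",tri(D["scene"],R["scene"][0],D["side"],R["side"][0]))
    d=viewer.capture("wrist"); cv2.imwrite("pics/w0.png",d["image"])
    print(d["intrinsics"],np.linalg.inv(d["camera_from_world"]))
E
python3 caps.py
```

```text
black scene [392.8071  98.4926] 674 [0.5013 0.3168]
black side [265.4688 108.4375] 64 [0.5187 0.3254]
  tri [0.5113 0.3011 0.1647]
orange side [263.5935 151.4387] 155 [0.4449 0.1213]
blue scene [292.6795 154.2564] 78 [0.4357 0.0029]
blue side [274.8036 182.8214] 112 [0.4342 0.0035]
  tri [0.4346 0.004  0.1051]
yellow scene [188.913  250.1652] 115 [ 0.4798 -0.3385]
yellow side [359.2384 279.1391] 151 [ 0.4883 -0.3373]
  tri [ 0.4851 -0.3405  0.0894]
[[326.2748   0.     323.9677]
 [  0.     326.2748 197.8321]
 [  0.       0.       1.    ]] [[-1.     -0.      0.0001  0.6763]
 [ 0.     -0.9603 -0.2788 -0.0755]
 [ 0.0001 -0.2788  0.9603  0.3843]
 [ 0.      0.      0.      1.    ]]
```

View pics/w0.png

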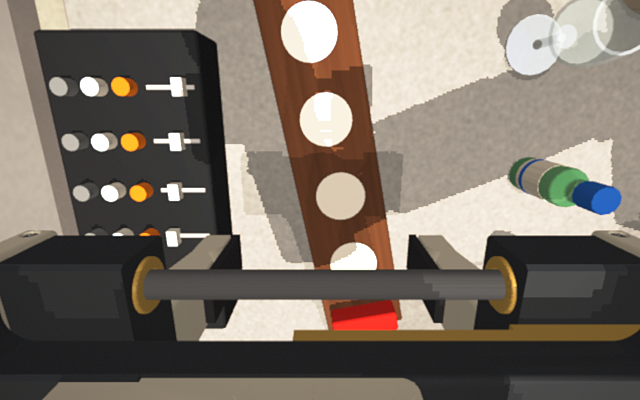

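The wrist picture shows three whole discs at (309,31), (326,119) and (340,196), the fourth partly hidden at (354,260), and the red block at (364,317). The blue cap is at (600,198).

```bash
python3 - <<'E'
from h import *
np.set_printoptions(precision=4,suppress=True)
W=viewer.capture("wrist"); S=viewer.capture("scene"); T=viewer.capture("side")
for e in pinpoint("disc_a","wrist"):
    v,u=e["location"]; print(u,v,at(W,u,v,.012)[:2])
g=cv2.cvtColor(W["image"],cv2.COLOR_BGR2HSV)
m=((g[...,1]<60)&(g[...,2]>150)).astype(np.uint8)
k,l,st,ce=cv2.connectedComponentsWithStats(m)
for i in range(1,k):
    if st[i,4]>500 and 270<ce[i][0]<390:
        c=cv2.findContours((l==i).astype(np.uint8),0,1)[0][0]; e=cv2.fitEllipse(cv2.convexHull(c)); print("ell",e,at(W,*e[0],.012)[:2])
u=.115
from caps import cap
print(cap(W,"blue",(.435,.0035),win=40))
for n,d in(("s",S),("t",T)):
    g=cv2.cvtColor(d["image"],cv2.COLOR_BGR2HSV)
    m=((g[...,1]<70)&(g[...,2]>130)).astype(np.uint8)
    for p in [(.644,.114),(.656,.029),(.671,-.057),(.69,-.148)]:
        u,v=proj(d,np.array([*p,.012])).astype(int)
        q=np.zeros_like(m);q[v-13:v+13,u-16:u+16]=m[v-13:v+13,u-16:u+16]
        k,l,st,ce=cv2.connectedComponentsWithStats(q)
        if k>1:
            i=1+np.argmax(st[1:,4]); e=cv2.fitEllipse(cv2.convexHull(cv2.findContours((l==i).astype(np.uint8),0,1)[0][0])); print(n,e,at(d,*e[0],.012)[:2])
E
```

```text
354.3 264.2 [0.638  0.1199]
337.2 198.2 [0.6606 0.0331]
325.4 121.2 [ 0.6747 -0.0561]
306.8 32.3 [ 0.6941 -0.1459]
ell ((309.14306640625, 30.94912338256836), (56.37814712524414, 62.38433074951172), 173.63458251953125) [ 0.6916 -0.1472]
ell ((325.617919921875, 118.74844360351562), (51.757545471191406, 54.19865798950195), 1.8475981950759888) [ 0.6745 -0.0588]
ell ((340.19317626953125, 195.5318145751953), (46.983524322509766, 48.74599838256836), 81.88898468017578) [0.6571 0.0298]
ell ((353.1474609375, 262.87811279296875), (41.561180114746094, 46.28641128540039), 82.29556274414062) [0.6395 0.118 ]
(array([596.3892, 197.1222]), np.int32(1187), array([0.4345, 0.0047]))
s ((377.7314147949219, 196.94041442871094), (17.893869400024414, 23.61644744873047), 94.3436279296875) [0.6375 0.1188]
s ((360.4017028808594, 220.38490295410156), (17.316282272338867, 21.738727569580078), 99.76671600341797) [0.6563 0.0289]
s ((341.2044982910156, 245.53033447265625), (21.620210647583008, 24.532907485961914), 89.94910430908203) [ 0.6736 -0.0595]
s ((319.6105041503906, 272.975341796875), (25.107973098754883, 26.531124114990234), 83.0675048828125) [ 0.6896 -0.1479]
t ((327.9219665527344, 171.56980895996094), (11.036531448364258, 18.03533172607422), 87.27360534667969) [0.638  0.1196]
t ((330.5, 175.0), (3.4156503677368164, 4.183300018310547), 180.0) [0.6373 0.1   ]
t ((367.6791076660156, 202.3202667236328), (12.696203231811523, 20.16970443725586), 99.4586410522461) [ 0.6738 -0.0593]
t ((390.43115234375, 220.2366180419922), (14.365805625915527, 22.97194480895996), 101.21575164794922) [ 0.6907 -0.1479]
```

Request:
{"api": "move_arm", "payload": {
  "targets": [
    [[-5.5, 2.2, 0], [0, 0, -0.1]],
    [[-11, 4.4, 0], [0, 0, -0.194]],
    [[-16.5, 6.7, 0], [0, 0, -0.194]],
    [[-22, 8.9, 0], [0, 0, -0.194]],
    [[-27.5, 11.1, 0], [0, 0, -0.194]]
  ],
  "jaw": 6,
  "squeeze": 25
}}

```text
time_s: 2.28
tcp_pos: [0.5631, 0.2767, 0.2269]
eef_rot: [-180.0, 0.0, -78.9]
contact_force: [-0.0, 0.5, -0.5]
gripper_width: 0.0604
gripper_force: 0.0
```

Request:
{"api": "move_arm", "payload": {
  "targets": [
    [[-5.6, 0.6, 0], [0, 0, 0]],
    [[-11.2, 1.2, 0], [0, 0, 0]],
    [[-11.2, 1.2, 0], [0, 0, 0]]
  ]
}}

```text
time_s: 2.65
tcp_pos: [0.5292, 0.3861, 0.2261]
eef_rot: [180.0, 0.0, -78.7]
contact_force: [1.4, -0.3, -0.6]
gripper_width: 0.0603
gripper_force: 0.0
```

```bash
cat > go.py <<'E'
import sys
from caps import *
# go.py n x y : look for cap of n in all cams, given guess
n,x,y=sys.argv[1],float(sys.argv[2]),float(sys.argv[3]); z0=float(sys.argv[4]) if len(sys.argv)>4 else 0
for c in("wrist","side","scene"):
    d=viewer.capture(c)
    R=cap(d,n,(x,y),z0,40 if c=="wrist" else 14)
    print(c,R)
    if c=="wrist": cv2.imwrite(f"pics/w_{n}.png",d["image"])
s=r.get_state();print(s["tcp_pos"],s["eef_rot"])
E
python3 go.py black .519 .325
```

```text
wrist (array([356.6728, 133.4638]), np.int32(1134), array([0.5189, 0.3276]))
side (array([265.4462, 108.5077]), np.int32(65), array([0.5185, 0.3249]))
scene (array([399.9672, 100.4262]), np.int32(61), array([0.5203, 0.3244]))
[0.5306 0.3823 0.2265] [179.9888  -0.018  -78.8664]
```

View pics/w_black.png

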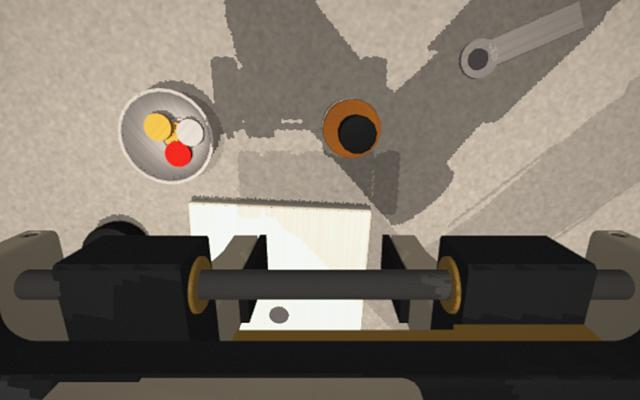

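The wrist picture shows the black cap at (357,133) on its amber body, with nothing near it. All cameras agree on (0.519, 0.325).

Request:
{"api": "move_arm", "payload": {
  "targets": [
    [[5.4, 2.2, 0], [0, 0, 0]],
    [[5.4, 2.2, 0], [0, 0, 0]],
    [[5.4, 2.2, 5], [0, 0, 0]],
    [[5.4, 2.2, 9], [0, 0, 0]],
    [[5.4, 2.2, 9], [0, 0, 0]]
  ]
}}

```text
time_s: 3.42
tcp_pos: [0.5185, 0.323, 0.134]
eef_rot: [179.7, -0.2, -79.0]
contact_force: [-0.3, -0.5, 0.9]
gripper_width: 0.0602
gripper_force: 0.0
```

Request:
{"api": "move_arm", "payload": {
  "targets": [
    [[0, 0, 0], [0, 0, 0]],
    [[0, 0, 0], [0, 0, 0]],
    [[0, 0, 0], [0, 0, 0]],
    [[0, 0, 0], [0, 0, 0]]
  ],
  "jaw": 1,
  "squeeze": 25
}}

```text
time_s: 3.92
tcp_pos: [0.5196, 0.3256, 0.1373]
eef_rot: [-180.0, 0.0, -78.9]
contact_force: [-0.2, 0.1, 2.1]
gripper_width: 0.0258
gripper_force: 13.8
```

Request:
{"api": "move_arm", "payload": {
  "targets": [
    [[0, 0, 0], [0, 0, 0]],
    [[0, 0, -3], [0, 0, 0]],
    [[0, 0, -6], [0, 0, 0]],
    [[4, -1.4, -6], [0, 0, 0]],
    [[8, -2.8, -6], [0, 0, 0]]
  ]
}}

```text
time_s: 4.55
tcp_pos: [0.5622, 0.2518, 0.1964]
eef_rot: [180.0, 0.0, -78.8]
contact_force: [0.1, 0.3, -2.3]
gripper_width: 0.0254
gripper_force: 25.0
```

```bash
cat > st.py <<'E'
from h import *
np.set_printoptions(precision=4,suppress=True)
a=[]
for i in range(3):
    viewer.capture("side"); s=r.get_state(); a.append(np.r_[s["tcp_pos"],s["eef_rot"]])
print(np.array(a),s["gripper_width"],s["gripper_force"],s["contact_force"])
E
python3 st.py
```

```text
[[  0.5638   0.2477   0.1961 179.9323  -0.0881 -78.9321]
 [  0.5631   0.2492   0.1959 179.9188  -0.0572 -79.0419]
 [  0.5626   0.2504   0.1958 179.9185  -0.0279 -79.0406]] 0.02512293621068717 24.99945491552353 [-1.3024  0.1781 -2.6161]
```

Request:
{"api": "move_arm", "payload": {
  "targets": [
    [[4.8, -1.7, 0], [0, 0, 0]],
    [[9.6, -3.3, 0], [0, 0, 0]],
    [[14.4, -5, 0], [0, 0, 0]],
    [[14.4, -5, 0], [0, 0, 0]],
    [[14.4, -5, 2], [0, 0, 0]]
  ]
}}

```text
time_s: 5.32
tcp_pos: [0.64, 0.121, 0.1773]
eef_rot: [-179.9, 0.0, -78.9]
contact_force: [0.5, 0.2, -2.2]
gripper_width: 0.0255
gripper_force: 25.0
```

```bash
python3 st.py; python3 go.py black .639 .118 .04
```

```text
[[  0.6377   0.1209   0.1731 179.8026   0.0283 -78.9322]
 [  0.6373   0.1209   0.1738 179.7298  -0.0055 -78.895 ]
 [  0.638    0.121    0.1752 179.8227  -0.024  -78.8527]] 0.025388527625547604 24.999897480010986 [ 0.4071  0.485  -3.4412]
wrist (array([323.9926, 254.3445]), np.int32(2029), array([0.6405, 0.1145]))
side (array([328.2563, 112.196 ]), np.int32(199), array([0.6496, 0.1504]))
scene (array([390.6083, 143.9124]), np.int32(217), array([0.6341, 0.134 ]))
[0.6393 0.1214 0.1773] [-179.9544   -0.0006  -78.8214]
```

Request:
{"api": "move_arm", "payload": {
  "targets": [
    [[0.3, -0.1, 1], [0, 0, 0]],
    [[0.3, -0.1, 2], [0, 0, 0]],
    [[0.3, -0.1, 2.5], [0, 0, 0]],
    [[0.3, -0.1, 2.8], [0, 0, 0]],
    [[0.3, -0.1, 2.8], [0, 0, 0]]
  ]
}}

```text
time_s: 6.25
tcp_pos: [0.6412, 0.1177, 0.1495]
eef_rot: [-179.9, -0.0, -78.9]
contact_force: [-1.9, -0.9, 3.1]
gripper_width: 0.0251
gripper_force: 25.0
```

Request:
{"api": "move_arm", "payload": {
  "targets": [
    [[0, 0, 0], [0, 0, 0]],
    [[0, 0, 0], [0, 0, 0]],
    [[0, 0, 0], [0, 0, 0]],
    [[0, 0, -2], [0, 0, 0]],
    [[0, 0, -7], [0, 0, 0]]
  ],
  "jaw": 6
}}

```text
time_s: 6.88
tcp_pos: [0.6392, 0.1174, 0.2165]
eef_rot: [179.7, -0.1, -78.9]
contact_force: [0.9, 1.1, 0.7]
gripper_width: 0.0596
gripper_force: 0.0
```

```bash
python3 st.py; python3 go.py black .639 .118 .012;cp pics/w_black.png pics/w_b2.png;  python3 go.py orange .444 .121
```

```text
[[   0.6432    0.118     0.2263 -179.5928   -0.0443  -78.8259]
 [   0.6437    0.1185    0.2247 -179.4732    0.0256  -78.8331]
 [   0.6424    0.1184    0.2219 -179.665     0.0557  -78.866 ]] 0.059887026974149056 0.0 [-0.1232  0.739  -2.2162]
wrist (array([326.5306, 217.2542]), np.int32(1259), array([0.642 , 0.1195]))
side (array([330.4568, 126.8272]), np.int32(81), array([0.6411, 0.1168]))
scene (array([386.8161, 157.7356]), np.int32(87), array([0.6418, 0.1173]))
[0.6402 0.1178 0.2177] [179.9319   0.0097 -78.8933]
wrist (array([570.7059, 244.9048]), np.int32(357), array([0.4354, 0.1144]))
side (array([260.0928, 152.134 ]), np.int32(97), array([0.4353, 0.1216]))
scene (array([325.5493, 125.8451]), np.int32(71), array([0.4349, 0.1219]))
[0.6402 0.1176 0.2174] [179.8927  -0.0213 -78.8902]
```

Request:
{"api": "move_arm", "payload": {
  "targets": [
    [[-1, 5, 0], [0, 0, 0]],
    [[-2.2, 10, 0], [0, 0, 0]],
    [[-3.3, 15, 0], [0, 0, 0]],
    [[-4.3, 20, 0], [0, 0, 0]],
    [[-4.3, 20, 1], [0, 0, 0]]
  ]
}}

```text
time_s: 7.95
tcp_pos: [0.4339, 0.1212, 0.2092]
eef_rot: [-179.9, 0.1, -78.8]
contact_force: [0.3, 0.8, 0.4]
gripper_width: 0.06
gripper_force: 0.0
```

```bash
python3 st.py;  python3 go.py orange .435 .122
```

```text
[[  0.4347   0.1213   0.2076 179.9945   0.033  -78.8005]
 [  0.4356   0.1214   0.2079 179.9639  -0.0125 -78.8242]
 [  0.4363   0.1215   0.2082 179.9673  -0.0282 -78.8585]] 0.06015811811141835 0.0 [ 1.0638  0.4653 -0.4901]
wrist (array([325.5796, 208.3901]), np.int32(1087), array([0.436 , 0.1229]))
side (array([260.1684, 152.1579]), np.int32(95), array([0.4354, 0.1214]))
scene (array([325.7385, 126.4   ]), np.int32(65), array([0.4368, 0.1207]))
[0.4369 0.1215 0.2083] [179.9614  -0.0345 -78.9203]
```

Aligned; descend 9.5 cm.

Request:
{"api": "move_arm", "payload": {
  "targets": [
    [[0, 0, 4], [0, 0, 0]],
    [[0, 0, 7.5], [0, 0, 0]],
    [[0, 0, 9.5], [0, 0, 0]],
    [[0, 0, 9.5], [0, 0, 0]]
  ]
}}

```text
time_s: 8.75
tcp_pos: [0.4359, 0.1207, 0.1121]
eef_rot: [179.8, -0.1, -78.9]
contact_force: [-0.2, 0.3, 0.5]
gripper_width: 0.0597
gripper_force: 0.0
```

Request:
{"api": "move_arm", "payload": {
  "targets": [
    [[0, 0, 0], [0, 0, 0]],
    [[0, 0, 0], [0, 0, 0]],
    [[0, 0, 0], [0, 0, 0]],
    [[0, 0, 0], [0, 0, 0]],
    [[0, 0, 0], [0, 0, 0]]
  ],
  "jaw": 1
}}

```text
time_s: 9.38
tcp_pos: [0.4362, 0.1215, 0.1139]
eef_rot: [-180.0, 0.0, -78.9]
contact_force: [-1.4, -0.2, 4.4]
gripper_width: 0.0252
gripper_force: 25.0
```

Request:
{"api": "move_arm", "payload": {
  "targets": [
    [[0, 0, -3], [0, 0, 0]],
    [[0, 0, -6], [0, 0, 0]],
    [[0, 0, -6], [0, 0, 0]]
  ]
}}

```text
time_s: 9.75
tcp_pos: [0.4372, 0.1222, 0.1753]
eef_rot: [-179.8, 0.1, -78.9]
contact_force: [0.4, -0.1, -2.9]
gripper_width: 0.0252
gripper_force: 25.0
```

```bash
python3 st.py
```

```text
[[   0.4362    0.1217    0.1739 -179.9317    0.066   -78.8934]
 [   0.4356    0.1213    0.173   179.9649    0.0218  -78.9048]
 [   0.4354    0.1211    0.1726  179.9089   -0.0135  -78.9058]] 0.02547876785056255 24.99958097934723 [ 0.2615 -0.0709 -2.7446]
```

Request:
{"api": "move_arm", "payload": {
  "targets": [
    [[2.7, -4, 0], [0, 0, 0]],
    [[5.4, -8, 0], [0, 0, 0]],
    [[8, -12, 0], [0, 0, 0]],
    [[10.7, -16, 0], [0, 0, 0]],
    [[13.3, -19.9, 0], [0, 0, 0]]
  ]
}}

```text
time_s: 10.52
tcp_pos: [0.6577, 0.0284, 0.1713]
eef_rot: [179.8, -0.0, -78.9]
contact_force: [0.7, -0.2, -1.8]
gripper_width: 0.0255
gripper_force: 25.0
```

Request:
{"api": "move_arm", "payload": {
  "targets": [
    [[0, 0, 0], [0, 0, 0]],
    [[0, 0, 2], [0, 0, 0]],
    [[0, 0, 2], [0, 0, 0]]
  ]
}}

```text
time_s: 10.9
tcp_pos: [0.6548, 0.0291, 0.1505]
eef_rot: [179.7, 0.0, -78.9]
contact_force: [0.2, -0.0, -2.2]
gripper_width: 0.0253
gripper_force: 25.0
```

```bash
python3 st.py; python3 go.py orange .6566 .0295 .041
```

```text
[[  0.6557   0.0293   0.152  179.7996  -0.0151 -78.8742]
 [  0.6565   0.0294   0.1532 179.9176  -0.0187 -78.8575]
 [  0.6569   0.0296   0.1538 179.9964  -0.0131 -78.8522]] 0.0256275074619483 24.999708831310272 [-0.6904 -0.843  -1.9066]
wrist (array([323.9194, 254.071 ]), np.int32(1563), array([0.6595, 0.0232]))
side (array([352.1884, 138.3478]), np.int32(69), array([0.661 , 0.0257]))
scene (array([365.6495, 180.    ]), np.int32(97), array([0.6563, 0.025 ]))
[0.6573 0.0296 0.1544] [-179.9312    0.0034  -78.8599]
```

Request:
{"api": "move_arm", "payload": {
  "targets": [
    [[0, 0, 1], [0, 0, 0]],
    [[0, 0, 2], [0, 0, 0]],
    [[0, 0, 2.5], [0, 0, 0]],
    [[0, 0, 2.8], [0, 0, 0]],
    [[0, 0, 2.8], [0, 0, 0]]
  ]
}}

```text
time_s: 11.82
tcp_pos: [0.6576, 0.0292, 0.1262]
eef_rot: [-179.9, -0.0, -78.9]
contact_force: [-0.2, -0.5, 1.1]
gripper_width: 0.0254
gripper_force: 25.0
```

Request:
{"api": "move_arm", "payload": {
  "targets": [
    [[0, 0, 0], [0, 0, 0]],
    [[0, 0, 0], [0, 0, 0]],
    [[0, 0, 0], [0, 0, 0]],
    [[0, 0, -2], [0, 0, 0]],
    [[0, 0, -7], [0, 0, 0]]
  ],
  "jaw": 6
}}

```text
time_s: 12.45
tcp_pos: [0.6555, 0.0291, 0.1935]
eef_rot: [179.7, -0.0, -78.9]
contact_force: [0.5, 0.8, 0.3]
gripper_width: 0.0595
gripper_force: 0.0
```

```bash
python3 st.py; python3 go.py orange .6566 .0295 .012; python3 go.py blue .435 .004
```

```text
[[   0.6597    0.0292    0.2034 -179.596    -0.0955  -78.8198]
 [   0.6602    0.0296    0.2017 -179.472    -0.0464  -78.8301]
 [   0.6589    0.0297    0.199  -179.6507    0.01    -78.8639]] 0.06025031021665552 0.0 [-0.3352 -0.0686 -1.0319]
wrist (array([328.9817, 219.0942]), np.int32(3981), array([0.6566, 0.0317]))
side (array([350.0316, 147.6737]), np.int32(95), array([0.6576, 0.0282]))
scene (array([366.1818, 188.1182]), np.int32(110), array([0.6585, 0.0287]))
[0.6565 0.0293 0.1948] [179.9382   0.0164 -78.8973]
wrist (array([599.0303, 220.5308]), np.int32(1055), array([0.4379, 0.0016]))
side (array([274.9074, 182.7685]), np.int32(108), array([0.4345, 0.0036]))
scene (array([292.6667, 154.0667]), np.int32(75), array([0.4351, 0.0034]))
[0.6566 0.0292 0.1944] [179.8919  -0.0074 -78.8887]
```

Request:
{"api": "move_arm", "payload": {
  "targets": [
    [[-0.4, 5, 0], [0, 0, 0]],
    [[-0.8, 10, 0], [0, 0, 0]],
    [[-1.2, 15, 0], [0, 0, 0]],
    [[-1.7, 20, 0], [0, 0, 0]],
    [[-1.7, 22.3, 1], [0, 0, 0]]
  ]
}}

```text
time_s: 13.52
tcp_pos: [0.4329, 0.0026, 0.1857]
eef_rot: [-180.0, 0.0, -78.9]
contact_force: [-0.1, 0.4, 0.1]
gripper_width: 0.0597
gripper_force: 0.0
```

```bash
python3 st.py;  python3 go.py blue .435 .004
```

```text
[[  0.4302   0.0019   0.1841 179.8809   0.0526 -78.9247]
 [  0.4321   0.0023   0.1848 179.919    0.0229 -78.8773]
 [  0.4339   0.0027   0.1854 179.9862   0.0005 -78.8547]] 0.05964139452673226 0.0 [1.2565 0.1244 0.3633]
wrist (array([323.3398, 209.0249]), np.int32(1083), array([0.4352, 0.0051]))
side (array([274.9231, 182.9519]), np.int32(104), array([0.4343, 0.0028]))
scene (array([292.7922, 154.5325]), np.int32(77), array([0.4366, 0.0025]))
[0.4358 0.0032 0.1857] [-179.9876   -0.011   -78.8785]
```

Request:
{"api": "move_arm", "payload": {
  "targets": [
    [[0, 0, 4], [0, 0, 0]],
    [[0, 0, 7.5], [0, 0, 0]],
    [[0, 0, 9.5], [0, 0, 0]],
    [[0, 0, 9.5], [0, 0, 0]]
  ]
}}

```text
time_s: 14.32
tcp_pos: [0.4346, 0.0026, 0.0891]
eef_rot: [179.8, -0.1, -78.9]
contact_force: [0.1, -0.7, 0.4]
gripper_width: 0.0602
gripper_force: 0.0
```

Request:
{"api": "move_arm", "payload": {
  "targets": [
    [[0, 0, 0], [0, 0, 0]],
    [[0, 0, 0], [0, 0, 0]],
    [[0, 0, 0], [0, 0, 0]],
    [[0, 0, 0], [0, 0, 0]],
    [[0, 0, 0], [0, 0, 0]]
  ],
  "jaw": 1
}}

```text
time_s: 14.95
tcp_pos: [0.4351, 0.003, 0.0909]
eef_rot: [-180.0, 0.0, -78.9]
contact_force: [-1.1, 0.2, 4.8]
gripper_width: 0.0252
gripper_force: 25.0
```

Request:
{"api": "move_arm", "payload": {
  "targets": [
    [[0, 0, -3], [0, 0, 0]],
    [[0, 0, -6], [0, 0, 0]],
    [[0, 0, -6], [0, 0, 0]]
  ]
}}

```text
time_s: 15.32
tcp_pos: [0.4363, 0.0035, 0.1524]
eef_rot: [-179.8, 0.0, -78.9]
contact_force: [0.2, 0.3, -2.3]
gripper_width: 0.0257
gripper_force: 25.0
```

```bash
python3 st.py
```

```text
[[   0.4353    0.0033    0.1511 -179.892     0.0436  -78.8908]
 [   0.4346    0.003     0.1503 -179.9971    0.0301  -78.9036]
 [   0.4343    0.0029    0.1498  179.9355    0.0107  -78.9036]] 0.025456035969066145 24.999758005142212 [ 0.0781  0.1324 -1.2549]
```

Request:
{"api": "move_arm", "payload": {
  "targets": [
    [[2.1, -4.5, 0], [0, 0, 0]],
    [[4.3, -8.9, 0], [0, 0, 0]],
    [[6.4, -13.4, 0], [0, 0, 0]],
    [[8.5, -17.8, 0], [0, 0, 0]],
    [[10.7, -22.3, 0], [0, 0, 0]]
  ]
}}

```text
time_s: 16.1
tcp_pos: [0.6752, -0.0596, 0.1484]
eef_rot: [179.8, 0.0, -78.9]
contact_force: [0.6, -0.9, -0.7]
gripper_width: 0.0254
gripper_force: 25.0
```

Request:
{"api": "move_arm", "payload": {
  "targets": [
    [[0, 0, 0], [0, 0, 0]],
    [[0, 0, 2], [0, 0, 0]],
    [[0, 0, 2], [0, 0, 0]]
  ]
}}

```text
time_s: 16.48
tcp_pos: [0.6721, -0.0591, 0.1274]
eef_rot: [179.7, 0.0, -78.9]
contact_force: [-0.4, 0.7, -1.6]
gripper_width: 0.025
gripper_force: 25.0
```

```bash
python3 st.py
```

```text
[[  0.6731  -0.059    0.129  179.7996   0.0097 -78.8821]
 [  0.6739  -0.059    0.1301 179.9161  -0.0076 -78.8683]
 [  0.6744  -0.0589   0.1309 179.999   -0.0116 -78.8617]] 0.02575107149610518 24.99980717897415 [ 0.4778 -0.6769 -0.5911]
```

Request:
{"api": "move_arm", "payload": {
  "targets": [
    [[0, 0, 1], [0, 0, 0]],
    [[0, 0, 2], [0, 0, 0]],
    [[0, 0, 2.5], [0, 0, 0]],
    [[0, 0, 2.8], [0, 0, 0]],
    [[0, 0, 2.8], [0, 0, 0]]
  ]
}}

```text
time_s: 17.25
tcp_pos: [0.6747, -0.0592, 0.1031]
eef_rot: [-180.0, -0.0, -78.9]
contact_force: [-0.8, 0.0, 1.7]
gripper_width: 0.0249
gripper_force: 25.0
```

Request:
{"api": "move_arm", "payload": {
  "targets": [
    [[0, 0, 0], [0, 0, 0]],
    [[0, 0, 0], [0, 0, 0]],
    [[0, 0, 0], [0, 0, 0]],
    [[0, 0, -2], [0, 0, 0]],
    [[0, 0, -7], [0, 0, 0]]
  ],
  "jaw": 5
}}

```text
time_s: 17.88
tcp_pos: [0.6727, -0.0591, 0.1704]
eef_rot: [179.7, 0.0, -78.9]
contact_force: [1.6, 0.3, 0.7]
gripper_width: 0.05
gripper_force: 0.0
```

```bash
python3 st.py; python3 go.py blue .674 -.059 .012; python3 go.py yellow .487 -.34
```

```text
[[   0.6771   -0.0594    0.1804 -179.6119   -0.1435  -78.8161]
 [   0.6778   -0.0591    0.1788 -179.4773   -0.1167  -78.8261]
 [   0.6764   -0.0588    0.1761 -179.6442   -0.0372  -78.8629]] 0.0499875941247999 0.0 [-0.768  -0.3493 -0.7068]
wrist (array([328.1095, 218.2776]), np.int32(1333), array([ 0.6748, -0.0573]))
side (array([371.2095, 170.0286]), np.int32(105), array([ 0.6746, -0.059 ]))
scene (array([343.7583, 220.2167]), np.int32(120), array([ 0.674 , -0.0598]))
[ 0.6739 -0.0589  0.1718] [179.9411   0.0241 -78.8959]
wrist None
side (array([359.2081, 278.8859]), np.int32(149), array([ 0.4886, -0.3367]))
scene (array([188.8783, 250.0957]), np.int32(115), array([ 0.4796, -0.3385]))
[ 0.6739 -0.059   0.1713] [179.889    0.008  -78.8883]
```

Request:
{"api": "move_arm", "payload": {
  "targets": [
    [[4, 4, 0], [0, 0, 0]],
    [[8, 8, 0], [0, 0, 0]],
    [[12, 12, 0], [0, 0, 0]],
    [[16, 16, 0], [0, 0, 0]],
    [[20, 20.2, 0], [0, 0, 0]]
  ]
}}

```text
time_s: 18.95
tcp_pos: [0.5135, -0.2954, 0.172]
eef_rot: [180.0, 0.0, -78.9]
contact_force: [1.0, -0.4, 0.4]
gripper_width: 0.0499
gripper_force: 0.0
```

Request:
{"api": "move_arm", "payload": {
  "targets": [
    [[3.7, 3.8, 0], [0, 0, 0]],
    [[3.7, 3.8, 1], [0, 0, 0]],
    [[3.7, 3.8, 1], [0, 0, 0]]
  ]
}}

```text
time_s: 19.32
tcp_pos: [0.4838, -0.3377, 0.1613]
eef_rot: [179.9, 0.1, -78.9]
contact_force: [0.2, -0.1, -0.0]
gripper_width: 0.05
gripper_force: 0.0
```

```bash
python3 st.py; python3 go.py yellow .484 -.34
```

```text
[[  0.4845  -0.3374   0.1618 179.9264   0.0414 -78.8785]
 [  0.485   -0.3372   0.1622 179.9592   0.0161 -78.8305]
 [  0.4853  -0.3371   0.1625 179.9829   0.0022 -78.8083]] 0.050086688760425636 0.0 [0.1788 0.4825 0.1216]
wrist (array([323.9675, 212.6992]), np.int32(615), array([ 0.4855, -0.3319]))
side (array([358.8759, 279.3431]), np.int32(137), array([ 0.4874, -0.3375]))
scene (array([190.4528, 249.6415]), np.int32(53), array([ 0.481 , -0.3354]))
[ 0.4853 -0.3371  0.1627] [-179.9883   -0.0083  -78.7995]
```

View pics/w_yellow.png

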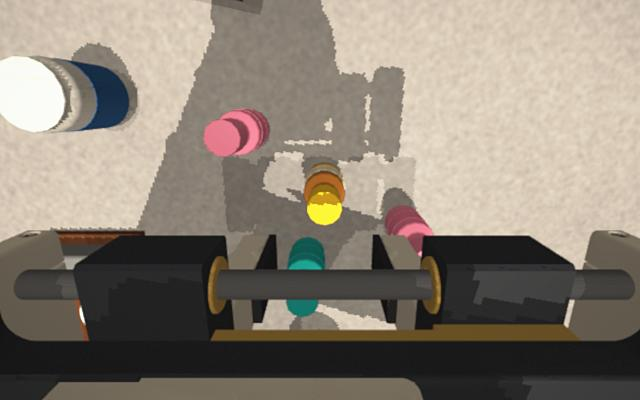

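The wrist picture shows the yellow cap at (324,208), centred between the fingers. The pink bottles (225,135) and (408,228) and the turquoise one (305,275) are clear of the fingers' path.

Request:
{"api": "move_arm", "payload": {
  "targets": [
    [[0, 0, 4], [0, 0, 0]],
    [[0, 0, 7.5], [0, 0, 0]],
    [[0, 0, 9.5], [0, 0, 0]],
    [[0, 0, 9.5], [0, 0, 0]]
  ]
}}

```text
time_s: 20.12
tcp_pos: [0.4839, -0.3371, 0.0662]
eef_rot: [179.8, 0.1, -78.8]
contact_force: [-0.6, -0.2, 0.0]
gripper_width: 0.0499
gripper_force: 0.0
```

Request:
{"api": "move_arm", "payload": {
  "targets": [
    [[0, 0, 0], [0, 0, 0]],
    [[0, 0, 0], [0, 0, 0]],
    [[0, 0, 0], [0, 0, 0]],
    [[0, 0, 0], [0, 0, 0]],
    [[0, 0, 0], [0, 0, 0]]
  ],
  "jaw": 1
}}

```text
time_s: 20.75
tcp_pos: [0.4853, -0.3381, 0.0685]
eef_rot: [-179.9, -0.1, -78.9]
contact_force: [0.2, 0.1, 5.9]
gripper_width: 0.0254
gripper_force: 25.0
```

Request:
{"api": "move_arm", "payload": {
  "targets": [
    [[0, 0, -4], [0, 0, 0]],
    [[0, 0, -8], [0, 0, 0]],
    [[0, 0, -12], [0, 0, 0]],
    [[0, 0, -12], [0, 0, 0]]
  ]
}}

```text
time_s: 21.25
tcp_pos: [0.4862, -0.3386, 0.191]
eef_rot: [-179.7, -0.2, -78.9]
contact_force: [-0.6, 1.1, -2.7]
gripper_width: 0.0253
gripper_force: 25.0
```

```bash
python3 st.py
```

```text
[[   0.4851   -0.3379    0.1888 -179.8602   -0.054   -78.8987]
 [   0.4843   -0.3375    0.1873 -179.9831    0.0294  -78.9068]
 [   0.4838   -0.3374    0.1865  179.9323    0.0742  -78.9089]] 0.025621546728905868 25.00003069639206 [-0.4768  0.2553 -2.0021]
```

Request:
{"api": "move_arm", "payload": {
  "targets": [
    [[-2.9, -4.8, 0], [0, 0, 0]],
    [[-5.9, -9.6, 0], [0, 0, 0]],
    [[-8.8, -14.4, 0], [0, 0, 0]],
    [[-11.8, -19.2, 0], [0, 0, 0]],
    [[-14.7, -23.9, 0], [0, 0, 0]]
  ]
}}

```text
time_s: 22.02
tcp_pos: [0.6912, -0.146, 0.1854]
eef_rot: [179.8, 0.0, -78.9]
contact_force: [0.3, -0.2, -0.1]
gripper_width: 0.0251
gripper_force: 25.0
```

Request:
{"api": "move_arm", "payload": {
  "targets": [
    [[0, 0, 2], [0, 0, 0]],
    [[0, 0, 5], [0, 0, 0]],
    [[0, 0, 8], [0, 0, 0]],
    [[0, 0, 8], [0, 0, 0]]
  ]
}}

```text
time_s: 22.52
tcp_pos: [0.688, -0.1473, 0.1029]
eef_rot: [179.5, 0.1, -78.9]
contact_force: [-0.3, 0.8, -1.3]
gripper_width: 0.0254
gripper_force: 25.0
```

```bash
python3 st.py
```

```text
[[   0.6895   -0.1476    0.1054  179.7435    0.0328  -78.8836]
 [   0.6907   -0.1477    0.1072  179.9122   -0.0121  -78.8731]
 [   0.6913   -0.1477    0.1082 -179.9755   -0.0308  -78.8743]] 0.025192803223307223 24.999792873859406 [ 0.2278  0.5712 -1.6193]
```

Request:
{"api": "move_arm", "payload": {
  "targets": [
    [[0, 0, 1], [0, 0, 0]],
    [[0, 0, 2], [0, 0, 0]],
    [[0, 0, 2.5], [0, 0, 0]],
    [[0, 0, 2.8], [0, 0, 0]],
    [[0, 0, 2.8], [0, 0, 0]]
  ]
}}

```text
time_s: 23.3
tcp_pos: [0.6911, -0.1478, 0.0805]
eef_rot: [-180.0, -0.0, -78.9]
contact_force: [-1.3, -0.6, 4.8]
gripper_width: 0.0254
gripper_force: 25.0
```

Request:
{"api": "move_arm", "payload": {
  "targets": [
    [[0, 0, 0], [0, 0, 0]],
    [[0, 0, 0], [0, 0, 0]],
    [[0, 0, 0], [0, 0, 0]],
    [[0, 0, -2], [0, 0, 0]],
    [[0, 0, -7], [0, 0, 0]]
  ],
  "jaw": 6
}}

```text
time_s: 23.92
tcp_pos: [0.689, -0.1473, 0.1471]
eef_rot: [179.7, 0.1, -78.9]
contact_force: [1.1, -0.4, -0.1]
gripper_width: 0.0595
gripper_force: 0.0
```

Request:
{"api": "move_arm", "payload": {
  "targets": [
    [[0, 0, -6], [0, 0, 0]],
    [[0, 0, -12], [0, 0, 0]],
    [[0, 5, -15], [0, 0, 0]],
    [[5, 10, -15], [0, 0, 0]],
    [[10, 15, -15], [0, 0, 0]]
  ]
}}

```text
time_s: 24.55
tcp_pos: [0.5711, -0.2614, 0.3004]
eef_rot: [-179.9, -0.0, -78.8]
contact_force: [0.1, -0.5, -0.0]
gripper_width: 0.0601
gripper_force: 0.0
```

```bash
python3 go.py yellow .691 -.1475 .012|head -3;python3 go.py blue .674 -.059 .012|sed -n 2,3p;python3 go.py orange .657 .029 .012|sed -n 2,3p;python3 go.py black .641 .117 .012|sed -n 2,3p
python3 - <<'E'
from h import *
for c in("side","scene"):
    d=viewer.capture(c); cv2.imwrite(f"pics/{c}_end.png",d["image"])
    for e in pinpoint("glass",c)[:2]: print(e["score"],at(d,*e["location"][::-1],0))
E
```

```text
wrist (array([212.3636, 247.    ]), np.int32(55), array([ 0.6876, -0.1448]))
side (array([395.375, 195.5  ]), np.int32(64), array([ 0.6915, -0.1512]))
scene None
side (array([371.0408, 170.3265]), np.int32(98), array([ 0.6735, -0.06  ]))
scene (array([343.8031, 219.5748]), np.int32(127), array([ 0.6729, -0.0585]))
side (array([350.06, 147.41]), np.int32(100), array([0.6583, 0.0294]))
scene (array([366.3333, 187.7692]), np.int32(117), array([0.6581, 0.0297]))
side (array([330.4568, 126.8272]), np.int32(81), array([0.6411, 0.1168]))
scene (array([386.4242, 158.6061]), np.int32(66), array([0.6429, 0.1144]))
0.69 [ 0.44757911 -0.13722184  0.        ]
0.74 [ 0.45137965 -0.12855994  0.        ]
```

View pics/side_end.png

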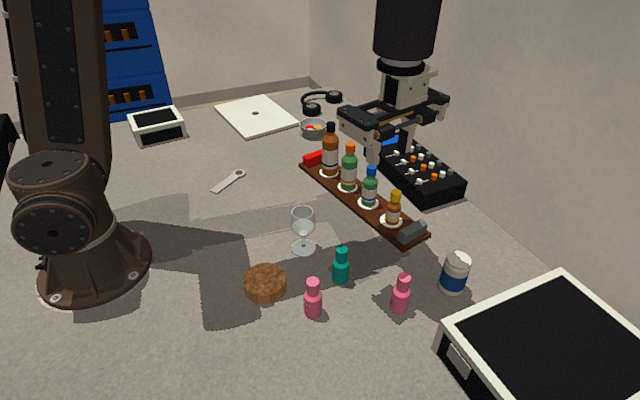

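The side picture shows black, orange, blue and yellow standing on their discs from red to grey, at (330,150), (349,168), (370,187) and (394,210). The glass is untouched at (303,230), and the gripper is clear.

```bash
python3 -c "
from plant import r
print(r.close_job())"
```

```text
the job is handed in; nothing more can be done
None
```

The job is handed in: black, orange, blue and yellow stand upright in height order from the red block to the grey one, each within about 4 mm of its disc's centre by the last camera fixes, with the glass left where it was.

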